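# Punch the chalked spot on a bracket with a sprung punch stand and mallet

### The arm

A 6-joint arm with a two-finger parallel gripper is mounted at the origin on the work surface. World frame = base frame: x ahead of the robot, y to its left, z up, the work surface at z = 0. Lengths are in mm, angles in rad, forces in N, time in s.
With the tool pointing down it reaches from about 350 to 850 mm from the base axis. Payload 8.1 kg.
Tool frame: the origin (TCP) lies midway between the tips of the shut fingers; the grasp point (between the pads) lies r.grip_point_offset behind it (r.grip_point_offset is the distance from the TCP to the grasp point, in mm); z points along the fingers, x is the direction in which the jaws open and shut, and the axes are right-handed (so a half turn about z gives the same grasp; the last joint's range is limited). The gripper opens to 93 mm and grips with 3 to 60 N. Pads are 15 mm wide; open, the fingers measure 128 mm over their backs; the gripper's body (75 mm by 188 mm) begins 65 mm behind the grasp point.
Start: joints at [-1.352, 0.13, 1.488, -0, 1.523, -0.085], TCP at [179.509, -572.522, 218.635] pointing down, gripper open.
Joint ranges: [-2.96, 2.96], [-0.89, 2.26], [0.02, 2.5], [-1.34, 4.48], [0, 2.73], [-2.66, 2.66]. Speed limits (rad/s): [2.39, 2.39, 2.79, 3.14, 3.14, 3.14].

### API

Orientations are given as a 3x3 rotation matrix whose columns are the frame's x, y, z axes.
In Python, from plant import r gives the robot as it stands.
- The arm moves only by the tool step_arm, never from a script. Its argument "motion" is a list of rows, each an object of numbers: "tx", "ty", "tz": the shift along the world's x, y, z in cm; "roll": the turn about the world's z in degrees. In form: [{"tx": .., "ty": .., "tz": .., "roll": ..}, ...]. A call has exactly 10 rows; each row shifts and turns the commanded pose from where the row before left it; what a row does not reach is not made up. A row lasts 1/10 s, in which the tool goes at most 50 mm and 8.59 degrees, less where a joint would pass 70% of its speed; a pose out of reach is approached as far as the arm can. A call with a gripper value outside its range is refused whole. "hand" is the opening, from 0 (shut) to 1 (fully open), set as the call begins (left out, the last holds). The fingers move at their own pace and stop on an object; the grip force is fixed at half the most. Time passes only in rows, so rows that do not move let the fingers close, or fill a call up. It gives the time, the measured TCP pose, the force and the opening at its end, in the units of the state.
- r.read_state(): the state, without advancing time (a new reading comes with each control period).
- r.camera(name): name is "scene" or "top"; returns (picture, depth): 400x640x3 uint8, red, green, blue; 400x640 float32, mm along the optical axis (not along the pixel's ray), 0 where there is no reading.
- r.camera_model(name): a dict with "intrinsics" (3x3 intrinsics, pixels), "k1" (the pictures are not rectified: a ray, as slopes to the right and down, at radius r is drawn at 1 + k1 r^2 times it, then the intrinsics apply), "world_to_cam" (4x4, takes a point from world to camera coordinates). Camera axes: x right, y up, looking along -z (the intrinsics and any distortion apply to the point x, -y, -z); pixel columns grow to the right and rows downward; lengths in mm; the calibration is good to about 2 mm. A picture is of the moment at which its call begins. camera_model takes no time and is no camera call.
- r.hand_in(): hands the job in, once; it reports no verdict.
The state is a dict: "time": time; "joint_positions": joint angles; "qvel": joint speeds; "tau": joint torques, N m; "position": TCP position; "eef_rot": TCP orientation; "force": force on the tool from outside, world axes, zero at the start; "wrist_torque": the same for the moment, N m; "opening": opening from 0.0 (shut) to 1.0 (fully open).
Only numpy, scipy, OpenCV 4.12 (cv2) and the standard library are available. Lean on these libraries where they do the work, as an engineer would, in place of code of your own. Each camera call takes 0.05 s, during which the arm holds its last target. There are 200 camera calls.

### The job

Slide the steel bracket along the punch stand's plate until the chalk circle is right under the punch's point, and let go of it. Then take the mallet and knock the sprung punch down with it until its point meets the bracket inside the circle, marking it nowhere else. Finally stand the mallet back on its rubber pad as it stood before, leaving the bracket where it is under the punch and the other things on the bench alone.

Things in the scene. Friction and masses are not known exactly. Their poses are not given: they have to be found in the camera images.
- press: Fixed punch stand. Steel plate 300 (x) x 270 (y) x 12 mm; origin: centre of its underside; -x edge nearest the robot. Painted column 44 mm square at x +70, y +112 mm; painted arm 36 mm wide, z 62 to 92 mm, reaches from it towards -y (to y -2 mm) and holds the upright punch at x +70, y +20 mm. Column and arm end at z 92 mm; only the punch stands above.
- punch (a joint): Vertical travel of the sprung punch (m): 0 = up at rest, grows as it is pressed down. Its point rests 10 mm above the top of the bracket's bar, so it meets the bar at about 0.010 (stop at 0.014 with no work below). The spring takes about 3 N to start and 8 N to reach the bar, and returns the punch by itself.
- punch_tip (a point): The point of the punch (4 mm wide at its end, a cone widening to the 14 mm shank), 30 mm above the bench when up; z up. Moves with the punch.
- punch_head (a point): Centre of the top face of the punch's round head (32 mm across, 14 mm thick), 152 mm above the bench when up; this is the face to strike. Moves with the punch. 46 mm of shank and spring lies free between the arm and the head.
- bracket: The work: loose dark steel flat bar 170 (x) x 50 (y) x 8 mm, about 0.6 kg, lying on the bolster plate, with an upright lug welded near its -x end. Origin: centre of the bar's underside; x along the bar towards the marked end, z up.
- mark (a point): Centre of a chalk circle 10 mm across, with four short chalk lines forming a cross around it, on the bar's top face: 60 mm from the bar's centre towards +x, on the centreline, 8 mm above the underside.
- lug (a point): Middle of the top edge of the bracket's upright lug: a plate 44 mm long (along the bar's x), 10 mm thick (y), 40 mm tall above the bar; the top edge is 48 mm above the bar's underside, 50 mm from the bar's centre towards -x. Can be pinched across its 10 mm thickness from above.
- mallet: Mallet with white nylon round head (56 mm across, 86 mm long, dark band), standing on one flat striking face on the pad; wooden handle sticks out level along -x from the head's middle: 22 mm wide, 26 mm tall, axis 43 mm above the lower face, ending 168 mm from the head's axis. Origin: centre of the lower face; z up. About 0.3 kg, centre of mass about 17 mm from the head's axis towards the handle.
- mallet_grip (a point): Point on the axis of the mallet's handle 55 mm from the head's axis, 43 mm above the lower face: a place to grip across the 22 mm width.
- pad: Fixed black rubber pad 120 x 120 x 4 mm on the bench; origin: centre of its underside.
- firebrick: Bystander: loose brick 102 (x) x 215 (y) x 65 mm; origin: centre of its underside.
- coupling: Bystander: loose dark steel pipe coupling standing on end, 64 mm outside diameter, 46 mm bore, 60 mm tall; origin: centre of its underside.
- tin: Bystander: loose open grey metal box 100 (x) x 150 (y) x 60 mm; origin: centre of its underside.
Not all that is in view belongs to the job. What is shaped like the mallet but orange or turquoise is not meant.

How it is judged:
By the outcome, as a careful person would: the job done as asked, in the order asked, and still so for the second after the job is handed in, with the robot touching nothing.
It also fails if it takes over 64 s, if anything falls off the work surface, if the arm or the gripper's body presses on something with over 40 N, if the wrist force passes 120 N, or if a joint passes its speed limit or range.

## Working session

There is one attempt and no reset: what is moved stays moved. The work goes in short steps, Python scripts to look and compute and a tool call to move; the robot and the scene stay as the last step left them, time stands still between calls to the robot, and variables do not carry over. Pictures are saved under pics/ and viewed, about 8 in all and at most 12, crops included, and the job is handed in when it is done.

Besides the shell and the picture viewer there is one more tool, called after "Emit:" in YAML: its name, and indented under it one key for each argument. step_arm: Moves the arm, as the interface text tells. Its arguments: {"type":"object","properties":{"motion":{"type":"array","items":{"type":"object","properties":{"tx":{"type":"number"},"ty":{"type":"number"},"tz":{"type":"number"},"roll":{"type":"number"}}}},"hand":{"type":"number"}},"required":["motion"]}

```bash
ls; mkdir -p pics; cat > h.py <<'E'
import numpy as np, cv2
from plant import r
def look(n,f=None):
    p,d=r.camera(n)
    if f: cv2.imwrite(f,p[:,:,::-1]); np.save(f[:-4]+'.npy',d)
    return p,d
def ray(n,uv):
    m=r.camera_model(n);K=np.array(m['intrinsics']);T=np.array(m['world_to_cam']);k=m['k1']
    uv=np.atleast_2d(np.float64(uv))
    q=cv2.undistortPoints(uv[:,None],K,np.array([k,0,0,0,0.]))[:,0]
    d=np.c_[q[:,0],-q[:,1],-np.ones(len(q))]
    R=T[:3,:3]; return -R.T@T[:3,3], d@R
def onz(n,uv,z):
    o,d=ray(n,uv); return o+d*((z-o[2])/d[:,2])[:,None]
def dep(n,uv,D):
    o,d=ray(n,uv); uv=np.atleast_2d(uv).astype(int); return o+d*D[uv[:,1],uv[:,0]][:,None]
def proj(n,P):
    m=r.camera_model(n);K=np.array(m['intrinsics']);T=np.array(m['world_to_cam'])
    c=np.atleast_2d(P)@T[:3,:3].T+T[:3,3]; s=np.c_[c[:,0],-c[:,1]]/-c[:,2:]
    s=s*(1+m['k1']*(s**2).sum(1))[:,None]; return s@K[:2,:2].T+K[:2,2]
E
python3 - <<'E'
from h import *
look('top','pics/top0.png');look('scene','pics/scene0.png')
for n in('top','scene'):
    m=r.camera_model(n);print(n,m['intrinsics'],m['k1'],ray(n,(320,200)))
print(r.grip_point_offset,r.read_state())
E
```

```text
pics
top [[473.61039696   0.         320.20420745]
 [  0.         473.61039696 200.47730666]
 [  0.           0.           1.        ]] -0.029615292905317392 (array([ 249.59178938,  -30.32632345, 1689.65165746]), array([[ 0.11802859,  0.00406004, -0.9930025 ]]))
scene [[427.99137138   0.         322.91276477]
 [  0.         427.99137138 209.08977062]
 [  0.           0.           1.        ]] 0.00322419759603261 (array([1286.28764863, -122.30935187, 1243.19643385]), array([[-0.62519839,  0.07447859, -0.77722409]]))
18.8 {'time': 0.1, 'joint_positions': array([-1.35241238e+00,  1.31051538e-01,  1.48913119e+00,  6.88235652e-06,
        1.52299104e+00, -8.53577156e-02]), 'qvel': array([ 0.0002836 , -0.00174641, -0.00219023,  0.00015796, -0.00095046,
        0.00098341]), 'tau': array([ 8.76622598e-04, -5.61341143e+01, -4.93094301e+01,  7.69122387e-02,
        2.90513935e-02, -5.49023218e-05]), 'position': array([ 179.39724959, -572.04007425,  217.73423257]), 'eef_rot': array([[ 2.99092095e-01, -9.54224191e-01, -3.35840058e-04],
       [-9.54222950e-01, -2.99092250e-01,  1.54504732e-03],
       [-1.57476869e-03, -1.41645151e-04, -9.99998750e-01]]), 'force': array([ 0.76047536,  0.03249452, -0.12559165]), 'wrist_torque': array([-0.03620223, -0.01632063, -0.02884658]), 'opening': 1.001186828464373}
```

View pics/top0.png

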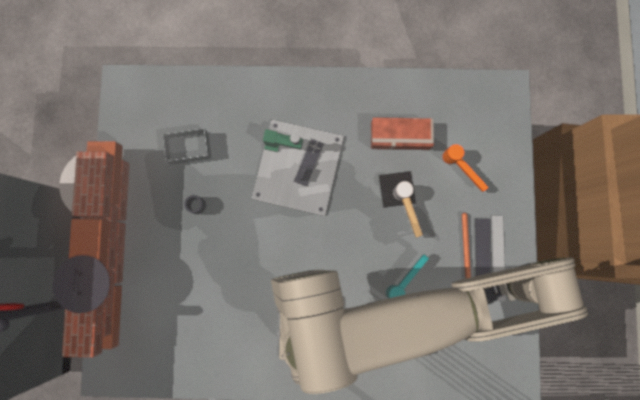

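View pics/scene0.png

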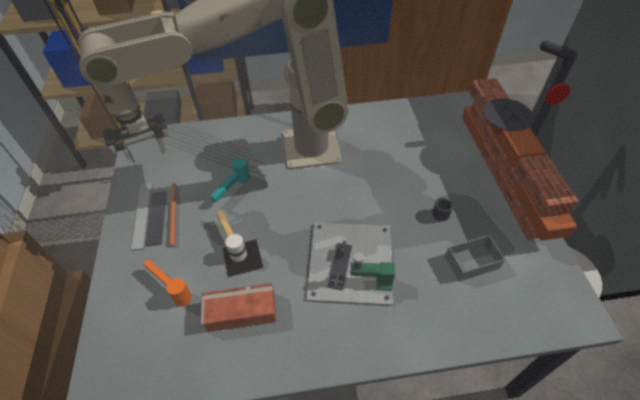

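Top view: white mallet (404,189) with handle to (418,235) on the black pad. Orange (455,153) and turquoise (400,290) look-alikes are not meant. The punch stand is at (299,167) with the dark bracket at (309,162). In the scene view the white mallet is at (234,246) and the press at (350,265). An enlarged crop will confirm this.

```bash
python3 - <<'E'
from h import *
t=cv2.imread('pics/top0.png');s=cv2.imread('pics/scene0.png')
a=cv2.resize(t[110:220,245:445],None,fx=4,fy=4,interpolation=cv2.INTER_CUBIC)[:, :800]
b=cv2.resize(s[215:310,205:405],None,fx=4,fy=4,interpolation=cv2.INTER_CUBIC)
cv2.imwrite('pics/crop0.png',cv2.resize(np.vstack([a,b]),None,fx=.73,fy=.73))
E
```

```text
(no output)
```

View pics/crop0.png

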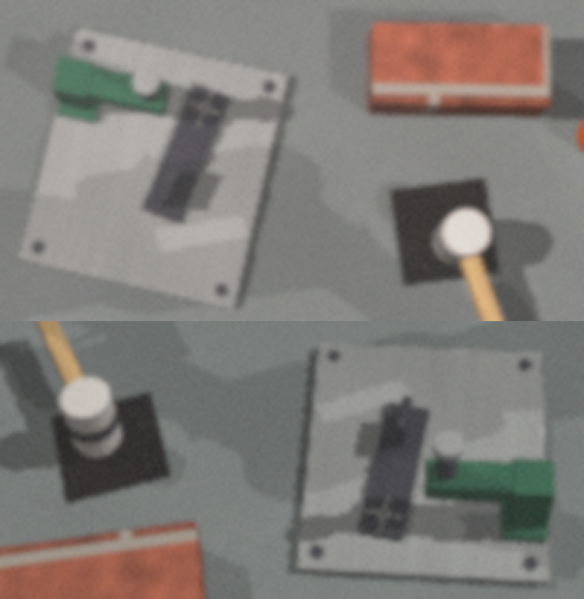

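```bash
cat >> h.py <<'E'
def cen(img,uv,rad,dark):
    g=cv2.cvtColor(img,cv2.COLOR_RGB2GRAY).astype(float) if img.ndim==3 else img.astype(float)
    yy,xx=np.mgrid[:g.shape[0],:g.shape[1]]
    c=np.array(uv,float)
    for _ in range(5):
        w=np.hypot(xx-c[0],yy-c[1])<rad; v=g[w]
        k=np.clip((np.percentile(v,80)-v) if dark else (v-np.percentile(v,20)),0,None)
        c=np.array([(xx[w]*k).sum(),(yy[w]*k).sum()])/k.sum()
    return c
E
python3 - <<'E'
from h import *
t=cv2.imread('pics/top0.png')[:,:,::-1];s=cv2.imread('pics/scene0.png')[:,:,::-1]
T=lambda u,v:(245+u/2.92,110+v/2.92); S=lambda u,v:(205+u/2.92,215+(v-321)/2.92)
for n,im,F,hs,cr in(('top',t,T,[(88,45),(269,86),(221,290),(37,246)],(206,106)),('scene',s,S,[(530,563),(316,551),(334,356),(525,364)],(384,515))):
    P=np.array([onz(n,cen(im,F(*h),3.5,True),12)[0] for h in hs]); print(n,P.round(1).tolist())
    print(' sides',np.linalg.norm(np.roll(P,-1,0)-P,axis=1).round(1),'ctr',P.mean(0).round(1))
    ex=(P[0]+P[1]-P[2]-P[3]);ex/=np.linalg.norm(ex);yaw=np.arctan2(ex[1],ex[0]);ey=np.array([-ex[1],ex[0],0]);print(' yaw',np.degrees(yaw).round(2),'punch',(P.mean(0)+70*ex+20*ey).round(1))
    hd=cen(im,T(146,82) if n=='top' else S(450,447),5,False)
    print(' head at z152',onz(n,hd,152).round(1), 'expected px',proj(n,(P.mean(0)+70*ex+20*ey)*[1,1,0]+[0,0,152]).round(1),hd.round(1))
    c=F(*cr);print(' cross ~',onz(n,c,20).round(1),cen(im,c,4.5,False),c)
    # bracket top mask
    hsv=cv2.cvtColor(im.copy(),cv2.COLOR_RGB2HSV)
    b=[F(145,209),F(185,221),F(229,95),F(190,85)] if n=='top' else [F(383,400),F(428,408),F(403,541),F(360,530)]
    Q=onz(n,b,20);print(' bar corners',Q[:,:2].round(1).tolist(),np.linalg.norm(np.roll(Q,-1,0)-Q,axis=1).round(1))
    m=T(466,231) if n=='top' else S(88,396)
    print(' mallet top z90',onz(n,m,90).round(1),'handle end', onz(n,(418,236) if n=='top' else (221,212),60).round(1))
E
```

```text
top [[720.5, 144.9, 12.0], [671.2, -81.2, 12.0], [417.1, -25.5, 12.0], [467.2, 199.8, 12.0]]
 sides [231.4 260.2 230.9 259.1] ctr [569.   59.5  12. ]
 yaw -12.3 punch [641.7  64.1  12. ]
 head at z152 [[647.2  64.7 152. ]] expected px [[294.3 137.1]] [294.2 135.5]
 cross ~ [[642.5  -4.9  20. ]] [315.01149425 146.28899836] (315.54794520547944, 146.3013698630137)
 bar corners [[513.1, 67.8], [498.9, 18.7], [656.7, -33.1], [668.7, 15.2]] [ 51.1 166.1  49.8 164.3]
 mallet top z90 [[ 480.8 -311.9   90. ]] handle end [[ 322.9 -362.2   60. ]]
scene [[717.1, 143.7, 12.0], [668.0, -81.3, 12.0], [413.7, -25.9, 12.0], [463.8, 198.4, 12.0]]
 sides [230.3 260.3 229.8 259.1] ctr [565.7  58.7  12. ]
 yaw -12.25 punch [638.3  63.4  12. ]
 head at z152 [[639.   65.6 152. ]] expected px [[358.3 255.9]] [359. 256.]
 cross ~ [[642.1  -1.5  20. ]] [335.87002653 280.71485411] (336.5068493150685, 281.43835616438355)
 bar corners [[493.8, 22.6], [513.1, 72.3], [676.2, 13.4], [655.9, -30.3]] [ 53.3 173.4  48.2 170.5]
 mallet top z90 [[ 481.7 -307.5   90. ]] handle end [[ 331.8 -358.4   60. ]]
```

Punch axis is about (640,64). The mark is about (642,-4), bar yaw about -18.6°, lug about (538,31). The sizes agree (holes 230x260, bar 50x168). The mallet head is at (481,-310), its handle pointing at about 198°. Moving over the lug.

Emit:
step_arm:
  motion:
    - {"tx": 2.3,"ty": 3.9,"roll": -3.6}
    - {"tx": 2.3,"ty": 3.9,"roll": -3.6}
    - {"tx": 2.3,"ty": 3.9,"roll": -3.6}
    - {"tx": 2.3,"ty": 3.9,"roll": -3.6}
    - {"tx": 2.3,"ty": 3.9,"roll": -3.6}
    - {"tx": 2.3,"ty": 3.9,"roll": -3.6}
    - {"tx": 2.3,"ty": 3.9,"roll": -3.6}
    - {"tx": 2.3,"ty": 3.9,"roll": -3.6}
    - {"tx": 2.3,"ty": 3.9,"roll": -3.6}
    - {"tx": 2.3,"ty": 3.9,"roll": -3.6}
  hand: 1

```text
invalid input at $.motion[0]: expected keys tx, ty, tz, roll
```

Emit:
step_arm:
  motion:
    - {"tx": 2.3,"ty": 3.9,"tz": 0,"roll": -3.6}
    - {"tx": 2.3,"ty": 3.9,"tz": 0,"roll": -3.6}
    - {"tx": 2.3,"ty": 3.9,"tz": 0,"roll": -3.6}
    - {"tx": 2.3,"ty": 3.9,"tz": 0,"roll": -3.6}
    - {"tx": 2.3,"ty": 3.9,"tz": 0,"roll": -3.6}
    - {"tx": 2.3,"ty": 3.9,"tz": 0,"roll": -3.6}
    - {"tx": 2.3,"ty": 3.9,"tz": 0,"roll": -3.6}
    - {"tx": 2.3,"ty": 3.9,"tz": 0,"roll": -3.6}
    - {"tx": 2.3,"ty": 3.9,"tz": 0,"roll": -3.6}
    - {"tx": 2.3,"ty": 3.9,"tz": 0,"roll": -3.6}
  hand: 1

```text
time: 1.1
position: [409.9, -180.7, 218.5]
eef_rot: [[-0.321, -0.947, -0.0], [-0.947, 0.321, -0.0], [0.0, 0.0, -1.0]]
force: [0.7, -0.2, 1.1]
opening: 1.0
```

Emit:
step_arm:
  motion:
    - {"tx": 2.2,"ty": 3.8,"tz": 0,"roll": 0}
    - {"tx": 2.2,"ty": 3.8,"tz": 0,"roll": 0}
    - {"tx": 2.2,"ty": 3.8,"tz": 0,"roll": 0}
    - {"tx": 2.2,"ty": 3.8,"tz": 0,"roll": 0}
    - {"tx": 2.2,"ty": 3.8,"tz": 0,"roll": 0}
    - {"tx": 1.8,"ty": 2.2,"tz": 0,"roll": 0}
    - {"tx": 0,"ty": 0,"tz": -3,"roll": 0}
    - {"tx": 0,"ty": 0,"tz": -4,"roll": 0}
    - {"tx": 0,"ty": 0,"tz": -3,"roll": 0}
    - {"tx": 0,"ty": 0,"tz": 0,"roll": 0}

```text
time: 2.1
position: [533.3, 29.8, 113.0]
eef_rot: [[-0.319, -0.948, -0.01], [-0.948, 0.319, 0.0], [0.003, 0.01, -1.0]]
force: [-0.3, 1.1, -0.9]
opening: 1.002
```

```bash
python3 - <<'E'
from h import *
t,_=look('top','pics/top1.png');s,_=look('scene','pics/scene1.png')
t=t[:,:,::-1];s=s[:,:,::-1]
a=cv2.resize(t[110:220,240:360],None,fx=4,fy=4);b=cv2.resize(s[215:310,300:420],None,fx=4,fy=4)
b=cv2.copyMakeBorder(b,0,60,0,0,0);cv2.imwrite('pics/crop1.png',cv2.resize(np.hstack([a,b]),None,fx=.8,fy=.8))
print(r.read_state()['position'])
E
```

```text
[537.02110353  29.48504529 118.62646162]
```

View pics/crop1.png

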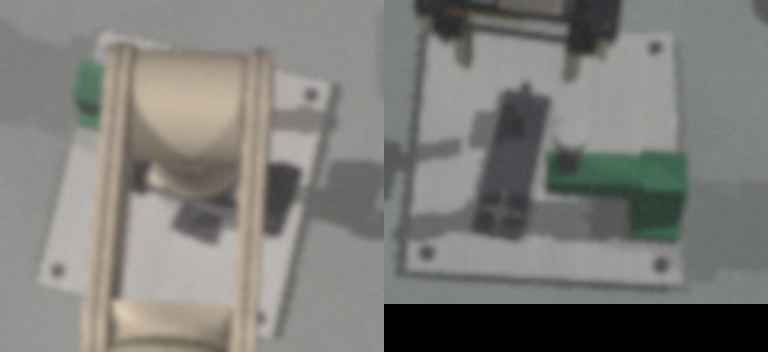

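The gripper straddles the lug: fingers are at crop (463,45) and (575,60), and the lug lies between them towards the lower image. Descending, then gripping.

Emit:
step_arm:
  motion:
    - {"tx": 0,"ty": 0,"tz": -2.5,"roll": 0}
    - {"tx": 0,"ty": 0,"tz": -2.5,"roll": 0}
    - {"tx": 0,"ty": 0,"tz": -2,"roll": 0}
    - {"tx": 0,"ty": 0,"tz": -1,"roll": 0}
    - {"tx": 0,"ty": 0,"tz": -0.5,"roll": 0}
    - {"tx": 0,"ty": 0,"tz": 0,"roll": 0}
    - {"tx": 0,"ty": 0,"tz": 0,"roll": 0}
    - {"tx": 0,"ty": 0,"tz": 0,"roll": 0}
    - {"tx": 0,"ty": 0,"tz": 0,"roll": 0}
    - {"tx": 0,"ty": 0,"tz": 0,"roll": 0}

```text
time: 3.2
position: [537.9, 29.5, 34.1]
eef_rot: [[-0.319, -0.948, 0.001], [-0.948, 0.319, -0.0], [-0.0, -0.001, -1.0]]
force: [-1.0, -0.0, 0.3]
opening: 0.998
```

Emit:
step_arm:
  motion:
    - {"tx": 0,"ty": 0,"tz": 0,"roll": 0}
    - {"tx": 0,"ty": 0,"tz": 0,"roll": 0}
    - {"tx": 0,"ty": 0,"tz": 0,"roll": 0}
    - {"tx": 0,"ty": 0,"tz": 0,"roll": 0}
    - {"tx": 0,"ty": 0,"tz": 0,"roll": 0}
    - {"tx": 0,"ty": 0,"tz": 0,"roll": 0}
    - {"tx": 0,"ty": 0,"tz": 0,"roll": 0}
    - {"tx": 0,"ty": 0,"tz": 0,"roll": 0}
    - {"tx": 0,"ty": 0,"tz": 0,"roll": 0}
    - {"tx": 0,"ty": 0,"tz": 0,"roll": 0}
  hand: 0

```text
time: 4.2
position: [537.5, 29.7, 33.6]
eef_rot: [[-0.319, -0.948, 0.0], [-0.948, 0.319, 0.0], [-0.0, 0.0, -1.0]]
force: [0.1, 1.9, -0.3]
opening: 0.185
```

```bash
python3 - <<'E'
from h import *
s,_=look('scene','pics/scene2.png')
s0=cv2.imread('pics/scene1.png')[:,:,::-1]
# bracket shift by grasp: phase correlation around the cross
for d in((300,260,350,300),):
    A=[cv2.cvtColor(i[d[1]:d[3],d[0]:d[2]].copy(),cv2.COLOR_RGB2GRAY).astype(np.float32) for i in(s0,s)]
print(r.read_state()['position'],r.read_state()['opening'],r.read_state()['force'])
g=lambda i:cv2.resize(i[245:300,310:375,::-1],None,fx=6,fy=6,interpolation=cv2.INTER_CUBIC)
cv2.imwrite('pics/crop2.png',np.hstack([g(s0),g(s)]))
E
```

```text
[537.52879681  29.85363998  33.62048186] 0.1471891578439542 [ 1.07546796  2.31730439 -0.56745296]
```

View pics/crop2.png

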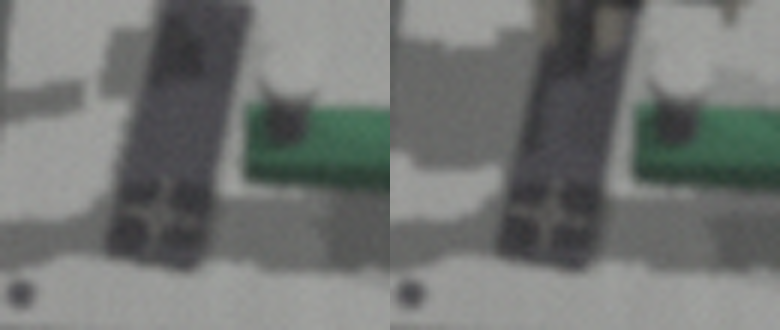

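The cross is at scene pixel about (335.8,280); fingers were still closing (0.147, versus 0.108 expected).

Emit:
step_arm:
  motion:
    - {"tx": 0,"ty": 0,"tz": 0,"roll": 0}
    - {"tx": 0,"ty": 0,"tz": 0,"roll": 0}
    - {"tx": 0,"ty": 0,"tz": 0,"roll": 0}
    - {"tx": 0,"ty": 0,"tz": 0,"roll": 0}
    - {"tx": 0,"ty": 0,"tz": 0,"roll": 0}
    - {"tx": 0,"ty": 0,"tz": 0,"roll": 0}
    - {"tx": 0,"ty": 0,"tz": 0,"roll": 0}
    - {"tx": 0,"ty": 0,"tz": 0,"roll": 0}
    - {"tx": 0,"ty": 0,"tz": 0,"roll": 0}
    - {"tx": 0,"ty": 0,"tz": 0,"roll": 0}
  hand: 0

```text
time: 5.25
position: [537.5, 29.5, 33.6]
eef_rot: [[-0.319, -0.948, -0.0], [-0.948, 0.319, -0.0], [0.0, 0.0, -1.0]]
force: [0.4, 3.7, 0.0]
opening: 0.103
```

```bash
cat >> h.py <<'E'
def bar(n,img,seed,z=20):
    """bar top outline from dark purple-grey mask near seed; cross centroid from brighter pixels inside"""
    hsv=cv2.cvtColor(img.copy(),cv2.COLOR_RGB2HSV); g=cv2.cvtColor(img.copy(),cv2.COLOR_RGB2GRAY)
    return hsv,g
E
python3 - <<'E'
from h import *
s,_=look('scene','pics/scene3.png')
st=r.read_state();print(st['position'],st['opening'],st['force'])
g=cv2.cvtColor(s,cv2.COLOR_RGB2GRAY)
np.set_printoptions(linewidth=200)
print(g[268:294,322:352])
print(onz('scene',[(335.8,280),(336.8,280),(335.8,281)],20).round(1))
E
```

```text
[537.48927213  29.46167078  33.63649605] 0.10542526839271604 [ 0.39396236  3.40411022 -0.2385791 ]
[[104 102 106 103 103 102 109 104  95  72  60  57  67  67  75  74  72  75  71  69  68  66  71  82 109 133 140 135 111  78]
 [105 105 107 107 104 106 105 100  89  70  61  59  63  69  75  74  73  74  73  72  67  73  72  86 117 136 142 135 110  78]
 [105 105 106 106 109 108 105 103  89  70  68  68  69  73  76  74  73  76  76  72  74  73  71  94 121 140 142 129 105  81]
 [107 104 107 109 110 111 112 102  89  76  72  73  68  74  72  75  76  74  75  78  75  72  75  91 119 138 138 126  99  79]
 [109 112 117 123 128 127 114 102  87  80  76  73  74  73  75  74  75  72  76  78  74  73  79  96 123 139 136 123  98  70]
 [129 132 134 143 147 137 119 101  84  76  75  74  73  72  74  74  73  74  72  70  77  76  77 101 125 141 141 127  97  70]
 [150 151 152 150 149 139 122  95  82  77  75  75  70  73  74  80  81  73  70  73  72  72  80 104 130 142 146 137 110  80]
 [158 155 156 154 152 139 116  93  73  69  71  65  65  68  74  79  76  67  67  68  69  69  79 105 133 146 152 150 131 108]
 [155 156 155 154
[... 1606 characters left out ...]
6 147 143 136 131 126 122 116 119 114 104  92  88  85  84  92 116 133 146 152 150 147 141 143 145]
 [151 149 150 149 153 149 152 148 149 148 147 145 146 148 142 136 125 120 117 119 124 132 143 151 156 156 153 152 150 153]
 [148 151 153 149 152 153 150 152 150 152 152 150 153 153 153 152 147 147 146 144 145 150 153 153 157 156 154 155 152 154]
 [151 152 150 150 152 152 152 150 150 153 153 151 152 152 154 152 153 150 151 152 152 152 154 155 156 157 155 153 152 153]
 [149 150 152 150 152 152 151 152 150 148 153 151 154 152 154 150 153 155 150 152 153 149 151 154 155 157 153 152 155 148]]
[[ 6.367e+02 -2.900e+00  2.000e+01]
 [ 6.372e+02  2.000e-01  2.000e+01]
 [ 6.402e+02 -3.500e+00  2.000e+01]]
```

Emit:
step_arm:
  motion:
    - {"tx": 0,"ty": 0.5,"tz": 0,"roll": 0}
    - {"tx": 0,"ty": 0.9,"tz": 0,"roll": 0}
    - {"tx": -0.05,"ty": 1,"tz": 0,"roll": 0}
    - {"tx": -0.05,"ty": 1,"tz": 0,"roll": 0}
    - {"tx": -0.05,"ty": 1,"tz": 0,"roll": 0}
    - {"tx": 0,"ty": 1,"tz": 0,"roll": 0}
    - {"tx": 0,"ty": 0.8,"tz": 0,"roll": 0}
    - {"tx": 0,"ty": 0.5,"tz": 0,"roll": 0}
    - {"tx": 0,"ty": 0,"tz": 0,"roll": 0}
    - {"tx": 0,"ty": 0,"tz": 0,"roll": 0}
  hand: 0

```text
time: 6.3
position: [535.9, 97.5, 33.6]
eef_rot: [[-0.318, -0.948, -0.0], [-0.948, 0.318, 0.001], [-0.001, 0.001, -1.0]]
force: [-1.2, 2.9, 0.3]
opening: 0.105
```

```bash
python3 - <<'E'
from h import *
s,_=look('scene','pics/scene4.png')
st=r.read_state();print(st['position'],st['opening'],st['force'])
g=cv2.resize(s[245:300,320:400,::-1],None,fx=9,fy=9,interpolation=cv2.INTER_CUBIC)
cv2.imwrite('pics/crop4.png',g)
print(proj('scene',[[638.3,63.4,20],[638.3,63.4,30],[638.3,63.4,62],[639,64,152]]).round(2))
gg=cv2.cvtColor(s,cv2.COLOR_RGB2GRAY);np.set_printoptions(linewidth=200)
print(gg[268:292,345:375])
E
```

```text
[535.86441591  97.30138476  33.62169274] 0.10633255323290086 [-1.02556683  3.31641317  1.2347184 ]
[[356.25 277.54]
 [356.39 276.02]
 [356.85 271.03]
 [358.5  256.1 ]]
[[110 110 113 110 103  89  72  67  64  67  61  58  57  61  65  72  79  86  83  85  85  86  87  85  87  85  91  88  93  93]
 [125 131 134 122 106  88  70  70  73  66  65  65  64  71  73  79  85  86  84  86  87  87  86  88  86  86  87  88  86  88]
 [144 150 145 131 107  88  72  74  72  75  77  79  79  80  81  85  83  80  84  82  83  81  85  86  84  86  83  86  87  84]
 [156 158 147 126 105  81  70  72  72  76  75  80  80  78  77  78  78  81  79  80  83  80  82  82  80  83  81  83  80  85]
 [159 154 145 124 102  77  67  62  67  65  70  67  68  69  68  67  69  69  72  73  70  71  73  70  72  74  75  74  74  71]
 [158 155 150 127  99  74  61  59  58  57  57  61  62  63  58  61  61  62  61  59  63  57  59  63  63  60  61  64  62  62]
 [157 155 146 125  96  74  62  61  58  59  61  58  58  60  57  54  58  56  56  55  58  56  58  59  58  57  61  59  55  58]
 [156 153 136 114  90  71  62  65  64  64  68  65  64  63  60  56  58  
[... 1320 characters left out ...]
 96  94  91  90  89  87  86  85  85  83  84  87  89  84  87  87  87  87  89  89  89]
 [113 113 113 110 109 108 107 106 104 103 107 103 100 101 106 101 103 100  98  91  89  85  88  87  85  87  89  91  88  90]
 [133 134 135 130 121 123 125 117 110 107 107 102 105 101 109 108 111 106 103  96  92  88  89  87  91  91  96  92  94  92]
 [150 154 150 149 141 143 144 134 121 113 110 109 108 109 111 114 112 110 105  99  97  97  97  94  98 107 113 113 103  93]
 [156 156 156 154 152 150 151 149 136 130 128 128 129 132 130 133 131 130 123 120 124 123 119 115 115 125 132 132 123 117]
 [156 156 154 155 155 154 152 154 149 148 149 148 147 150 152 153 151 151 146 144 148 146 141 139 138 140 140 141 137 134]]
```

View pics/crop4.png

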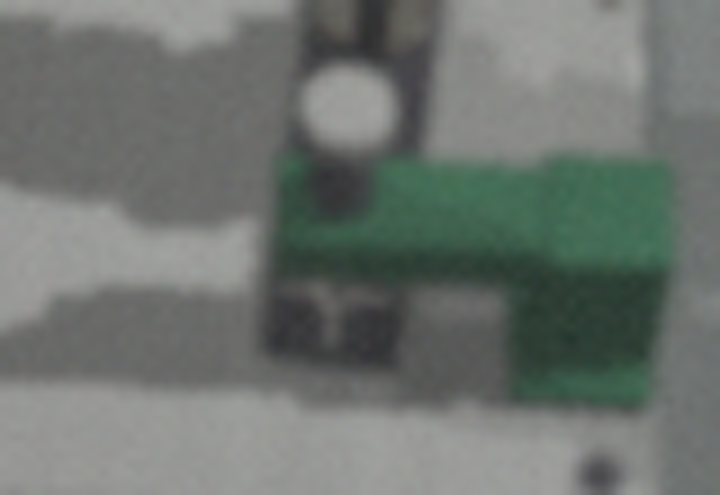

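The lower cross arm is visible at crop (330,330), i.e. scene pixel about (356.5,280). Circle centre is about (356.7,277.2) against a target of (356.25,277.5), so it is about 1 mm too far in +y and 0.5–1 mm short in x. Nudging, then letting go.

Emit:
step_arm:
  motion:
    - {"tx": 0.05,"ty": -0.1,"tz": 0,"roll": 0}
    - {"tx": 0,"ty": 0,"tz": 0,"roll": 0}
    - {"tx": 0,"ty": 0,"tz": 0,"roll": 0}
    - {"tx": 0,"ty": 0,"tz": 0,"roll": 0}
    - {"tx": 0,"ty": 0,"tz": 0,"roll": 0}
    - {"tx": 0,"ty": 0,"tz": 0,"roll": 0}
    - {"tx": 0,"ty": 0,"tz": 0,"roll": 0}
    - {"tx": 0,"ty": 0,"tz": 0,"roll": 0}
    - {"tx": 0,"ty": 0,"tz": 0,"roll": 0}
    - {"tx": 0,"ty": 0,"tz": 0,"roll": 0}
  hand: 0

```text
time: 7.35
position: [536.5, 95.4, 33.6]
eef_rot: [[-0.319, -0.948, -0.0], [-0.948, 0.319, -0.0], [0.0, 0.0, -1.0]]
force: [-1.8, 3.7, 0.3]
opening: 0.108
```

Emit:
step_arm:
  motion:
    - {"tx": 0,"ty": 0,"tz": 0,"roll": 0}
    - {"tx": 0,"ty": 0,"tz": 0,"roll": 0}
    - {"tx": 0,"ty": 0,"tz": 0,"roll": 0}
    - {"tx": 0,"ty": 0,"tz": 0,"roll": 0}
    - {"tx": 0,"ty": 0,"tz": 0,"roll": 0}
    - {"tx": 0,"ty": 0,"tz": 0,"roll": 0}
    - {"tx": 0,"ty": 0,"tz": 0,"roll": 0}
    - {"tx": 0,"ty": 0,"tz": 0,"roll": 0}
    - {"tx": 0,"ty": 0,"tz": 0,"roll": 0}
    - {"tx": 0,"ty": 0,"tz": 0,"roll": 0}
  hand: 0.6

```text
time: 8.35
position: [536.5, 95.5, 33.6]
eef_rot: [[-0.319, -0.948, 0.0], [-0.948, 0.319, 0.0], [-0.0, -0.0, -1.0]]
force: [0.5, 0.7, 0.3]
opening: 0.599
```

Emit:
step_arm:
  motion:
    - {"tx": 0,"ty": 0,"tz": 1,"roll": 0}
    - {"tx": 0,"ty": 0,"tz": 2,"roll": 0}
    - {"tx": 0,"ty": 0,"tz": 3,"roll": 0}
    - {"tx": 0,"ty": 0,"tz": 3,"roll": 0}
    - {"tx": 0,"ty": 0,"tz": 4,"roll": 0}
    - {"tx": -0.5,"ty": -3,"tz": 3,"roll": 3}
    - {"tx": -0.8,"ty": -4,"tz": 0,"roll": 4}
    - {"tx": -0.8,"ty": -4,"tz": 0,"roll": 4}
    - {"tx": -0.8,"ty": -4,"tz": 0,"roll": 4}
    - {"tx": -0.8,"ty": -4,"tz": 0,"roll": 4}
  hand: 1

```text
time: 9.35
position: [499.1, -96.0, 194.8]
eef_rot: [[0.01, -1.0, 0.001], [-1.0, -0.01, -0.0], [0.0, -0.001, -1.0]]
force: [1.2, -0.1, -0.1]
opening: 1.0
```

```bash
python3 - <<'E'
from h import *
s,_=look('scene','pics/scene5.png');t,_=look('top','pics/top5.png')
a=cv2.resize(s[245:300,320:400,::-1],None,fx=7,fy=7,interpolation=cv2.INTER_CUBIC)
cv2.imwrite('pics/crop5.png',a)
gg=cv2.cvtColor(s,cv2.COLOR_RGB2GRAY);np.set_printoptions(linewidth=200)
print(gg[272:288,346:368])
# handle: fit line to wood mask in first pictures
for n in('scene','top'):
    im=cv2.imread(f'pics/{n}0.png');h=cv2.cvtColor(im,cv2.COLOR_BGR2HSV)
    m=((h[...,0]>12)&(h[...,0]<26)&(h[...,1]>80)&(h[...,2]>90)).astype(np.uint8)
    if n=='scene': m[:, :205]=0;m[:,245:]=0;m[:205]=0;m[250:]=0
    else: m[:, :395]=0;m[:,430:]=0;m[:190]=0;m[245:]=0
    v,u=np.nonzero(m);P=onz(n,np.c_[u,v],60)[:,:2]
    d=np.linalg.svd(P-P.mean(0),full_matrices=0)[2][0];d*=np.sign(d[0])
    p=(P-P.mean(0))@d;q=(P-P.mean(0))@[-d[1],d[0]]
    w=cv2.cvtColor(im,cv2.COLOR_BGR2HSV);
    print(n,len(P),'mid',P.mean(0).round(1),'yaw',np.degrees(np.arctan2(d[1],d[0])).round(1),'len',np.ptp(p).round(),'far end',(P.mean(0)+d*p.min()).round(1),'w',np.ptp(q).round())
E
```

```text
[[147 133 111  88  72  65  65  66  67  69  68  71  71  69  71  74  69  70  75  75  71  70]
 [142 125 104  85  69  63  57  60  61  59  57  60  61  62  62  60  58  61  63  63  62  63]
 [139 118  95  82  68  58  58  61  57  59  63  58  61  58  62  58  60  61  61  54  62  58]
 [129 109  90  75  63  59  60  58  64  66  62  62  63  60  55  57  60  60  61  61  64  64]
 [117 105  87  73  66  65  69  67  66  69  68  71  66  63  60  61  61  59  67  72  79  79]
 [110 100  83  72  66  65  69  72  72  76  72  77  74  72  67  63  62  61  69  81  93  93]
 [ 95  90  79  67  56  60  59  61  70  74  75  79  72  71  70  63  62  63  72  85  95  99]
 [ 96  89  77  64  55  53  51  54  62  72  76  75  64  60  58  63  60  64  76  85  87  95]
 [101  92  78  60  57  54  55  51  58  63  67  61  61  51  54  56  55  65  76  87  91  91]
 [105  94  77  64  55  53  53  57  58  63  67  59  56  55  54  55  53  64  78  84  87  88]
 [104  96  74  59  55  55  52  56  61  68  67  61  54  54  53  57  51  58  78  88  86  89]
 [107  97  78  63  55  57  56  59  59  68  66  57  54  55  52  50  53  64  81  86  87  90]
 [108  99  87  74  67  62  64  60  61  60  59  61  55  59  54  54  58  69  80  88  89  84]
 [108 102  96  87  82  76  74  74  71  71  69  63  63  58  59  58  60  70  82  87  90  86]
 [108 106 103  94  92  87  85  88  87  83  80  79  76  77  73  74  71  76  81  90  88  86]
 [114 113 110 105  96  92  92  87  85  90  86  89  84  89  84  88  83  85  89  89  89  87]]
scene 157 mid [ 380.5 -347.7] yaw 19.3 len 113.0 far end [ 325.  -367.1] w 20.0
top 290 mid [ 391.8 -341.8] yaw 19.2 len 137.0 far end [ 325.1 -365.1] w 30.0
```

View pics/crop5.png

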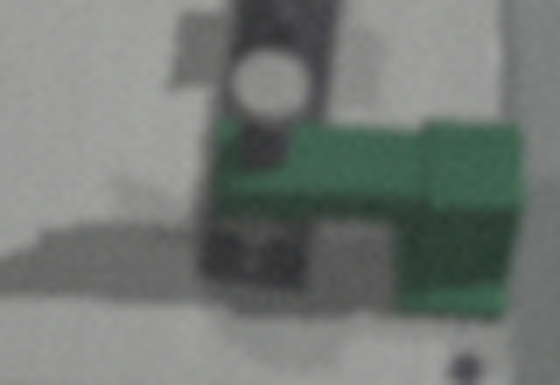

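The released bracket's circle is at about crop (253,235), scene pixel (356,277.8), against a target of (356.25,277.5). That is within about 1 mm, so I leave it. Now the white mallet: head axis about (482,-310), yaw 19°, grip at (437,-325).

Emit:
step_arm:
  motion:
    - {"tx": -1,"ty": -3.8,"tz": 0,"roll": 3.1}
    - {"tx": -1,"ty": -3.8,"tz": 0,"roll": 3.1}
    - {"tx": -1,"ty": -3.8,"tz": 0,"roll": 3.1}
    - {"tx": -1,"ty": -3.8,"tz": 0,"roll": 3.1}
    - {"tx": -1,"ty": -3.8,"tz": 0,"roll": 3.1}
    - {"tx": -1,"ty": -3.3,"tz": 0,"roll": 3.1}
    - {"tx": 0,"ty": 0,"tz": -3,"roll": 0}
    - {"tx": 0,"ty": 0,"tz": -3,"roll": 0}
    - {"tx": 0,"ty": 0,"tz": 0,"roll": 0}
    - {"tx": 0,"ty": 0,"tz": 0,"roll": 0}

```text
time: 10.45
position: [439.6, -316.7, 134.1]
eef_rot: [[0.326, -0.945, -0.001], [-0.945, -0.326, 0.001], [-0.001, 0.0, -1.0]]
force: [-0.4, 0.0, 0.4]
opening: 0.998
```

```bash
python3 - <<'E'
from h import *
s,_=look('scene','pics/scene6.png')
st=r.read_state();print(st['position'],st['eef_rot'][:,0])
cv2.imwrite('pics/crop6.png',cv2.resize(s[170:290,170:300,::-1],None,fx=4,fy=4,interpolation=cv2.INTER_CUBIC))
E
```

```text
[ 440.38790217 -317.39863451  135.26678543] [ 0.32606106 -0.94534805  0.00111299]
```

View pics/crop6.png

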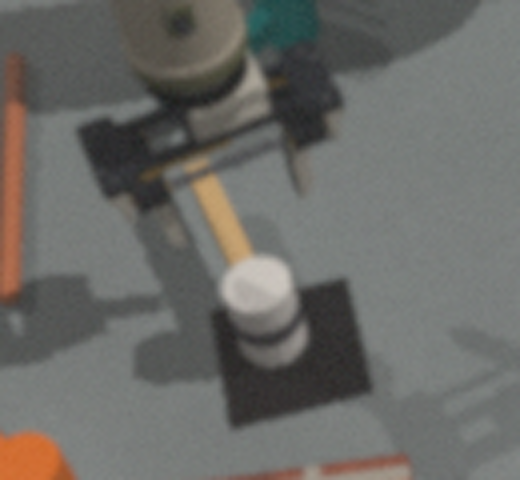

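The gripper straddles the wooden handle at crop (215,200) of the white-headed mallet, head at (262,300) on the black pad. This is the right one. Descending with a small correction.

Emit:
step_arm:
  motion:
    - {"tx": -0.3,"ty": -0.8,"tz": -2,"roll": 0}
    - {"tx": 0,"ty": 0,"tz": -3,"roll": 0}
    - {"tx": 0,"ty": 0,"tz": -3,"roll": 0}
    - {"tx": 0,"ty": 0,"tz": -1.6,"roll": 0}
    - {"tx": 0,"ty": 0,"tz": -1,"roll": 0}
    - {"tx": 0,"ty": 0,"tz": 0,"roll": 0}
    - {"tx": 0,"ty": 0,"tz": 0,"roll": 0}
    - {"tx": 0,"ty": 0,"tz": 0,"roll": 0}
    - {"tx": 0,"ty": 0,"tz": 0,"roll": 0}
    - {"tx": 0,"ty": 0,"tz": 0,"roll": 0}

```text
time: 11.5
position: [436.9, -325.9, 28.5]
eef_rot: [[0.326, -0.945, 0.001], [-0.945, -0.326, -0.001], [0.001, -0.001, -1.0]]
force: [0.4, -0.8, 0.1]
opening: 1.0
```

Emit:
step_arm:
  motion:
    - {"tx": 0,"ty": 0,"tz": 0,"roll": 0}
    - {"tx": 0,"ty": 0,"tz": 0,"roll": 0}
    - {"tx": 0,"ty": 0,"tz": 0,"roll": 0}
    - {"tx": 0,"ty": 0,"tz": 0,"roll": 0}
    - {"tx": 0,"ty": 0,"tz": 0,"roll": 0}
    - {"tx": 0,"ty": 0,"tz": 0,"roll": 0}
    - {"tx": 0,"ty": 0,"tz": 0,"roll": 0}
    - {"tx": 0,"ty": 0,"tz": 0,"roll": 0}
    - {"tx": 0,"ty": 0,"tz": 0,"roll": 0}
    - {"tx": 0,"ty": 0,"tz": 0,"roll": 0}
  hand: 0

```text
time: 12.5
position: [436.5, -325.7, 27.7]
eef_rot: [[0.326, -0.946, -0.0], [-0.946, -0.326, -0.0], [0.0, 0.0, -1.0]]
force: [-0.6, -0.1, 0.4]
opening: 0.233
```

Emit:
step_arm:
  motion:
    - {"tx": 0,"ty": 0,"tz": 0,"roll": 0}
    - {"tx": 0,"ty": 0,"tz": 0,"roll": 0}
    - {"tx": 0,"ty": 0,"tz": 0,"roll": 0}
    - {"tx": 0,"ty": 0,"tz": 0,"roll": 0}
    - {"tx": 0,"ty": 0,"tz": 0,"roll": 0}
    - {"tx": 0,"ty": 0,"tz": 0,"roll": 0}
    - {"tx": 0,"ty": 0,"tz": 0,"roll": 0}
    - {"tx": 0,"ty": 0,"tz": 0,"roll": 0}
    - {"tx": 0,"ty": 0,"tz": 0,"roll": 0}
    - {"tx": 0,"ty": 0,"tz": 0,"roll": 0}
  hand: 0

```text
time: 13.5
position: [436.5, -325.6, 27.7]
eef_rot: [[0.326, -0.946, 0.0], [-0.946, -0.326, -0.0], [0.0, 0.0, -1.0]]
force: [-1.1, -2.2, 1.3]
opening: 0.237
```

Emit:
step_arm:
  motion:
    - {"tx": 0,"ty": 0,"tz": 1,"roll": 0}
    - {"tx": 0,"ty": 0,"tz": 2,"roll": 0}
    - {"tx": 0,"ty": 0,"tz": 2.5,"roll": 0}
    - {"tx": 0,"ty": 0,"tz": 2.5,"roll": 0}
    - {"tx": 0,"ty": 0,"tz": 3,"roll": 0}
    - {"tx": 0,"ty": 0,"tz": 3,"roll": 0}
    - {"tx": 0,"ty": 0,"tz": 2.5,"roll": 0}
    - {"tx": 0,"ty": 0,"tz": 2,"roll": 0}
    - {"tx": 0,"ty": 0,"tz": 1.5,"roll": 0}
    - {"tx": 0,"ty": 0,"tz": 0,"roll": 0}
  hand: 0

```text
time: 14.5
position: [437.4, -326.0, 230.2]
eef_rot: [[0.326, -0.945, 0.003], [-0.945, -0.326, -0.002], [0.003, -0.002, -1.0]]
force: [0.5, -0.7, -3.4]
opening: 0.236
```

Emit:
step_arm:
  motion:
    - {"tx": 0.5,"ty": 1,"tz": 0,"roll": 0}
    - {"tx": 1,"ty": 2,"tz": 0,"roll": 0}
    - {"tx": 1.3,"ty": 3,"tz": 0,"roll": 0}
    - {"tx": 1.5,"ty": 3.3,"tz": 0,"roll": 0}
    - {"tx": 1.5,"ty": 3.3,"tz": 0,"roll": 0}
    - {"tx": 1.5,"ty": 3.3,"tz": 0,"roll": 0}
    - {"tx": 1.5,"ty": 3.3,"tz": 0,"roll": 0}
    - {"tx": 1.5,"ty": 3.3,"tz": 0,"roll": 0}
    - {"tx": 1.5,"ty": 3.3,"tz": 0,"roll": 0}
    - {"tx": 1.5,"ty": 3.3,"tz": 0,"roll": 0}
  hand: 0

```text
time: 15.5
position: [568.7, -31.9, 225.3]
eef_rot: [[0.326, -0.945, -0.004], [-0.945, -0.326, 0.001], [-0.002, 0.003, -1.0]]
force: [0.8, -1.0, -3.6]
opening: 0.236
```

Emit:
step_arm:
  motion:
    - {"tx": 1.4,"ty": 3,"tz": 0,"roll": 0}
    - {"tx": 1,"ty": 2.6,"tz": 0,"roll": 0}
    - {"tx": 0.7,"ty": 2,"tz": 0,"roll": 0}
    - {"tx": 0.3,"ty": 1,"tz": 0,"roll": 0}
    - {"tx": 0,"ty": 0,"tz": 0,"roll": 0}
    - {"tx": 0,"ty": 0,"tz": 0,"roll": 0}
    - {"tx": 0,"ty": 0,"tz": 0,"roll": 0}
    - {"tx": 0,"ty": 0,"tz": 0,"roll": 0}
    - {"tx": 0,"ty": 0,"tz": 0,"roll": 0}
    - {"tx": 0,"ty": 0,"tz": 0,"roll": 0}
  hand: 0

```text
time: 16.5
position: [603.5, 50.9, 227.8]
eef_rot: [[0.325, -0.946, 0.0], [-0.946, -0.325, -0.0], [0.0, -0.0, -1.0]]
force: [0.0, 0.4, -3.5]
opening: 0.237
```

```bash
python3 - <<'E'
from h import *
s,_=look('scene','pics/scene7.png')
st=r.read_state();print(st['position'],st['force'],st['wrist_torque'],st['opening'])
cv2.imwrite('pics/crop7.png',cv2.resize(s[170:310,290:430,::-1],None,fx=4,fy=4,interpolation=cv2.INTER_CUBIC))
E
```

```text
[603.51599946  51.07658301 227.77115292] [ 0.72900149 -0.70107043 -4.04468644] [-0.02495296  0.06575115 -0.01092331] 0.23186010843796762
```

View pics/crop7.png

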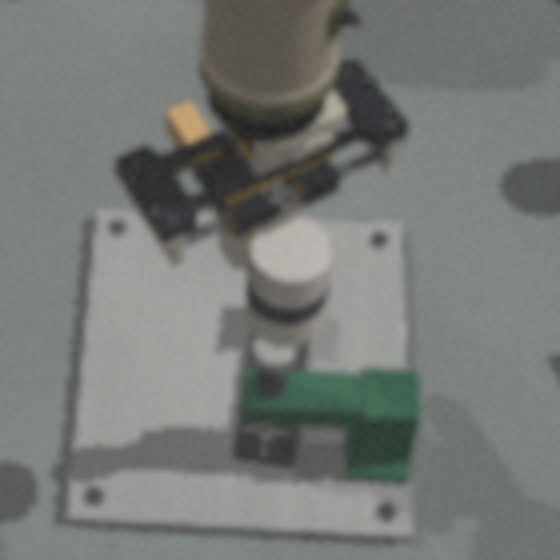

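The white mallet's head, top at crop (290,250), hangs above the punch head (275,345). The bracket is still under the punch at (265,440). Checking the ray position while lowering.

```bash
python3 - <<'E'
from h import *
print(onz('scene',(290+290/4-.4,170+250/4-.4),290).round(1), onz('scene',cen(cv2.imread('pics/scene7.png')[:,:,::-1],(362.2,232),9,False),290).round(1))
E
```

```text
[[648.3  65.1 290. ]] [[649.7  70.5 290. ]]
```

Emit:
step_arm:
  motion:
    - {"tx": 0,"ty": 0,"tz": -0.5,"roll": 0}
    - {"tx": 0,"ty": 0,"tz": -1,"roll": 0}
    - {"tx": 0,"ty": 0,"tz": -1,"roll": 0}
    - {"tx": 0,"ty": 0,"tz": -1,"roll": 0}
    - {"tx": 0,"ty": 0,"tz": -0.5,"roll": 0}
    - {"tx": 0,"ty": 0,"tz": -0.3,"roll": 0}
    - {"tx": 0,"ty": 0,"tz": -0.2,"roll": 0}
    - {"tx": 0,"ty": 0,"tz": 0,"roll": 0}
    - {"tx": 0,"ty": 0,"tz": 0,"roll": 0}
    - {"tx": 0,"ty": 0,"tz": 0,"roll": 0}
  hand: 0

```text
time: 17.55
position: [603.8, 51.5, 183.2]
eef_rot: [[0.326, -0.945, 0.001], [-0.945, -0.326, -0.0], [0.0, -0.001, -1.0]]
force: [-0.4, 0.4, -3.4]
opening: 0.24
```

Emit:
step_arm:
  motion:
    - {"tx": 0,"ty": 0,"tz": -0.4,"roll": 0}
    - {"tx": 0,"ty": 0,"tz": -0.4,"roll": 0}
    - {"tx": 0,"ty": 0,"tz": -0.4,"roll": 0}
    - {"tx": 0,"ty": 0,"tz": -0.2,"roll": 0}
    - {"tx": 0,"ty": 0,"tz": 0,"roll": 0}
    - {"tx": 0,"ty": 0,"tz": 0,"roll": 0}
    - {"tx": 0,"ty": 0,"tz": 0,"roll": 0}
    - {"tx": 0,"ty": 0,"tz": 0,"roll": 0}
    - {"tx": 0,"ty": 0,"tz": 0,"roll": 0}
    - {"tx": 0,"ty": 0,"tz": 0,"roll": 0}
  hand: 0

```text
time: 18.55
position: [603.7, 51.5, 168.8]
eef_rot: [[0.326, -0.945, 0.0], [-0.945, -0.326, -0.0], [0.0, -0.0, -1.0]]
force: [-0.8, -1.0, 2.8]
opening: 0.236
```

Force up by 6.3 N at about 7 mm nominal travel, which matches the spring. Going on to the bar.

Emit:
step_arm:
  motion:
    - {"tx": 0,"ty": 0,"tz": -0.2,"roll": 0}
    - {"tx": 0,"ty": 0,"tz": -0.2,"roll": 0}
    - {"tx": 0,"ty": 0,"tz": 0,"roll": 0}
    - {"tx": 0,"ty": 0,"tz": 0,"roll": 0}
    - {"tx": 0,"ty": 0,"tz": 0,"roll": 0}
    - {"tx": 0,"ty": 0,"tz": 0,"roll": 0}
    - {"tx": 0,"ty": 0,"tz": 0,"roll": 0}
    - {"tx": 0,"ty": 0,"tz": 0,"roll": 0}
    - {"tx": 0,"ty": 0,"tz": 0,"roll": 0}
    - {"tx": 0,"ty": 0,"tz": 0,"roll": 0}
  hand: 0

```text
time: 19.55
position: [603.8, 51.4, 165.4]
eef_rot: [[0.326, -0.946, 0.001], [-0.946, -0.326, -0.0], [0.0, -0.001, -1.0]]
force: [-2.6, -0.5, 7.8]
opening: 0.237
```

Emit:
step_arm:
  motion:
    - {"tx": 0,"ty": 0,"tz": -0.1,"roll": 0}
    - {"tx": 0,"ty": 0,"tz": 0,"roll": 0}
    - {"tx": 0,"ty": 0,"tz": 0,"roll": 0}
    - {"tx": 0,"ty": 0,"tz": 0,"roll": 0}
    - {"tx": 0,"ty": 0,"tz": 0,"roll": 0}
    - {"tx": 0,"ty": 0,"tz": 0,"roll": 0}
    - {"tx": 0,"ty": 0,"tz": 0,"roll": 0}
    - {"tx": 0,"ty": 0,"tz": 0,"roll": 0}
    - {"tx": 0,"ty": 0,"tz": 0,"roll": 0}
    - {"tx": 0,"ty": 0,"tz": 0,"roll": 0}
  hand: 0

```text
time: 20.55
position: [603.8, 51.4, 165.2]
eef_rot: [[0.326, -0.946, 0.001], [-0.946, -0.326, -0.0], [0.001, -0.001, -1.0]]
force: [-6.4, -1.4, 12.7]
opening: 0.239
```

Force is now 16 N over the free hang with almost no further travel, so the point is hard on the bar. Lifting and returning the mallet.

Emit:
step_arm:
  motion:
    - {"tx": 0,"ty": 0,"tz": 0.4,"roll": 0}
    - {"tx": 0,"ty": 0,"tz": 0.6,"roll": 0}
    - {"tx": 0,"ty": 0,"tz": 1.4,"roll": 0}
    - {"tx": 0,"ty": 0,"tz": 2,"roll": 0}
    - {"tx": 0,"ty": 0,"tz": 2,"roll": 0}
    - {"tx": -0.5,"ty": -1,"tz": 0,"roll": 0}
    - {"tx": -1,"ty": -2,"tz": 0,"roll": 0}
    - {"tx": -1.3,"ty": -3,"tz": 0,"roll": 0}
    - {"tx": -1.5,"ty": -3.3,"tz": 0,"roll": 0}
    - {"tx": -1.5,"ty": -3.3,"tz": 0,"roll": 0}
  hand: 0

```text
time: 21.55
position: [543.6, -75.7, 225.8]
eef_rot: [[0.326, -0.945, -0.003], [-0.945, -0.326, 0.0], [-0.001, 0.002, -1.0]]
force: [0.3, -0.9, -3.7]
opening: 0.237
```

Emit:
step_arm:
  motion:
    - {"tx": -1.5,"ty": -3.3,"tz": 0,"roll": 0}
    - {"tx": -1.5,"ty": -3.3,"tz": 0,"roll": 0}
    - {"tx": -1.5,"ty": -3.3,"tz": 0,"roll": 0}
    - {"tx": -1.5,"ty": -3.3,"tz": 0,"roll": 0}
    - {"tx": -1.5,"ty": -3.3,"tz": 0,"roll": 0}
    - {"tx": -1.4,"ty": -3,"tz": 0,"roll": 0}
    - {"tx": -1,"ty": -2.6,"tz": 0,"roll": 0}
    - {"tx": -0.7,"ty": -2,"tz": 0,"roll": 0}
    - {"tx": -0.3,"ty": -1,"tz": 0,"roll": 0}
    - {"tx": 0,"ty": 0,"tz": 0,"roll": 0}
  hand: 0

```text
time: 22.55
position: [435.3, -326.2, 226.5]
eef_rot: [[0.324, -0.946, -0.002], [-0.946, -0.324, 0.001], [-0.002, 0.001, -1.0]]
force: [0.8, 0.6, -2.9]
opening: 0.237
```

Emit:
step_arm:
  motion:
    - {"tx": 0,"ty": 0,"tz": -2,"roll": 0}
    - {"tx": 0,"ty": 0,"tz": -3,"roll": 0}
    - {"tx": 0,"ty": 0,"tz": -3,"roll": 0}
    - {"tx": 0,"ty": 0,"tz": -3,"roll": 0}
    - {"tx": 0,"ty": 0,"tz": -3,"roll": 0}
    - {"tx": 0,"ty": 0,"tz": -2.5,"roll": 0}
    - {"tx": 0,"ty": 0,"tz": -1.5,"roll": 0}
    - {"tx": 0,"ty": 0,"tz": -0.5,"roll": 0}
    - {"tx": 0,"ty": 0,"tz": -0.3,"roll": 0}
    - {"tx": 0,"ty": 0,"tz": 0,"roll": 0}
  hand: 0

```text
time: 23.55
position: [437.2, -325.8, 40.6]
eef_rot: [[0.326, -0.945, 0.001], [-0.945, -0.326, -0.001], [0.001, -0.001, -1.0]]
force: [0.7, -0.7, -3.6]
opening: 0.237
```

```bash
python3 - <<'E'
from h import *
s,_=look('scene','pics/scene8.png');s0=cv2.imread('pics/scene6.png')
st=r.read_state();print(st['position'],st['force'],st['opening'])
g=lambda i,a,b:cv2.resize(i[a:a+110,b:b+100],None,fx=3.9,fy=3.9,interpolation=cv2.INTER_CUBIC)
cv2.imwrite('pics/crop8.png',np.hstack([g(s[:,:,::-1],180,185),g(s[:,:,::-1],220,310)]))
E
```

```text
[ 437.37124733 -326.1044624    40.95462409] [-0.11255931  0.2939269  -3.12035617] 0.23345959125587845
```

View pics/crop8.png

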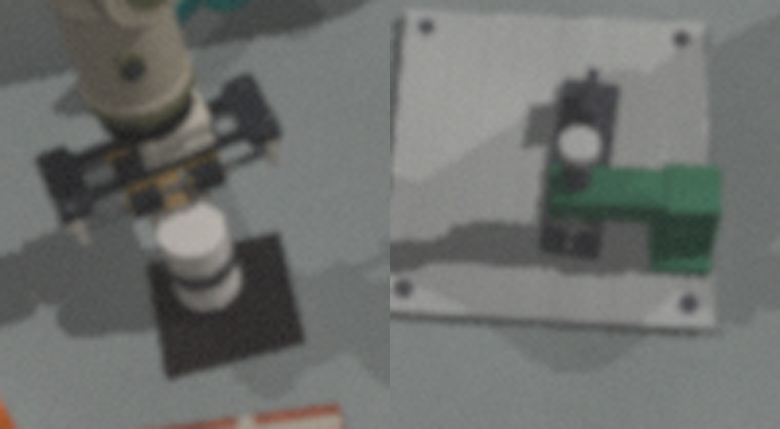

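The mallet hangs upright just above the pad, head at crop (200,250). The punch is back up and the bracket unmoved, circle near (570,232). Setting it down.

Emit:
step_arm:
  motion:
    - {"tx": 0,"ty": 0,"tz": -0.3,"roll": 0}
    - {"tx": 0,"ty": 0,"tz": -0.3,"roll": 0}
    - {"tx": 0,"ty": 0,"tz": -0.3,"roll": 0}
    - {"tx": 0,"ty": 0,"tz": -0.1,"roll": 0}
    - {"tx": 0,"ty": 0,"tz": -0.1,"roll": 0}
    - {"tx": 0,"ty": 0,"tz": -0.1,"roll": 0}
    - {"tx": 0,"ty": 0,"tz": 0,"roll": 0}
    - {"tx": 0,"ty": 0,"tz": 0,"roll": 0}
    - {"tx": 0,"ty": 0,"tz": 0,"roll": 0}
    - {"tx": 0,"ty": 0,"tz": 0,"roll": 0}
  hand: 0

```text
time: 24.6
position: [436.6, -325.6, 27.7]
eef_rot: [[0.326, -0.945, 0.0], [-0.945, -0.326, -0.0], [0.0, -0.0, -1.0]]
force: [-0.2, -0.3, -2.2]
opening: 0.236
```

Emit:
step_arm:
  motion:
    - {"tx": 0,"ty": 0,"tz": -0.05,"roll": 0}
    - {"tx": 0,"ty": 0,"tz": 0,"roll": 0}
    - {"tx": 0,"ty": 0,"tz": 0,"roll": 0}
    - {"tx": 0,"ty": 0,"tz": 0,"roll": 0}
    - {"tx": 0,"ty": 0,"tz": 0,"roll": 0}
    - {"tx": 0,"ty": 0,"tz": 0,"roll": 0}
    - {"tx": 0,"ty": 0,"tz": 0,"roll": 0}
    - {"tx": 0,"ty": 0,"tz": 0,"roll": 0}
    - {"tx": 0,"ty": 0,"tz": 0,"roll": 0}
    - {"tx": 0,"ty": 0,"tz": 0,"roll": 0}
  hand: 0

```text
time: 25.6
position: [436.6, -325.7, 27.6]
eef_rot: [[0.326, -0.945, 0.0], [-0.945, -0.326, -0.0], [0.0, -0.0, -1.0]]
force: [-3.9, 1.9, 5.0]
opening: 0.237
```

Emit:
step_arm:
  motion:
    - {"tx": 0,"ty": 0,"tz": 0,"roll": 0}
    - {"tx": 0,"ty": 0,"tz": 0,"roll": 0}
    - {"tx": 0,"ty": 0,"tz": 0,"roll": 0}
    - {"tx": 0,"ty": 0,"tz": 0,"roll": 0}
    - {"tx": 0,"ty": 0,"tz": 0,"roll": 0}
    - {"tx": 0,"ty": 0,"tz": 0,"roll": 0}
    - {"tx": 0,"ty": 0,"tz": 0,"roll": 0}
    - {"tx": 0,"ty": 0,"tz": 0,"roll": 0}
    - {"tx": 0,"ty": 0,"tz": 0,"roll": 0}
    - {"tx": 0,"ty": 0,"tz": 0,"roll": 0}
  hand: 1

```text
time: 26.6
position: [436.5, -325.5, 27.1]
eef_rot: [[0.326, -0.945, -0.0], [-0.945, -0.326, 0.0], [-0.0, 0.0, -1.0]]
force: [0.1, 0.9, 0.4]
opening: 0.993
```

Emit:
step_arm:
  motion:
    - {"tx": 0,"ty": 0,"tz": 1,"roll": 0}
    - {"tx": 0,"ty": 0,"tz": 2,"roll": 0}
    - {"tx": 0,"ty": 0,"tz": 3,"roll": 0}
    - {"tx": 0,"ty": 0,"tz": 3,"roll": 0}
    - {"tx": 0,"ty": 0,"tz": 3,"roll": 0}
    - {"tx": 0,"ty": 0,"tz": 3,"roll": 0}
    - {"tx": -1,"ty": -3,"tz": 2,"roll": 0}
    - {"tx": -1,"ty": -3,"tz": 0,"roll": 0}
    - {"tx": -1,"ty": -3,"tz": 0,"roll": 0}
    - {"tx": 0,"ty": 0,"tz": 0,"roll": 0}

```text
time: 27.6
position: [405.1, -418.7, 198.2]
eef_rot: [[0.323, -0.946, 0.0], [-0.946, -0.323, -0.002], [0.002, 0.0, -1.0]]
force: [-0.1, 0.8, -0.5]
opening: 0.997
```

```bash
python3 - <<'E'
from h import *
s,_=look('scene','pics/scene9.png');t,_=look('top','pics/top9.png')
st=r.read_state();print(st['time'],st['position'],st['force'],st['opening'])
T0=cv2.imread('pics/top0.png')[:,:,::-1];S0=cv2.imread('pics/scene0.png')[:,:,::-1]
print('head top',cen(T0,(404,189),6,False),cen(t,(404,189),6,False),'scene',cen(S0,(234.7,240.5),6,False),cen(s,(234.7,240.5),6,False))
gg=cv2.cvtColor(s,cv2.COLOR_RGB2GRAY);np.set_printoptions(linewidth=200);print(gg[274:286,348:364])
z=lambda i:cv2.resize(i[200:310,190:390,::-1],None,fx=3,fy=3,interpolation=cv2.INTER_CUBIC)
cv2.imwrite('pics/crop9.png',np.vstack([z(s),cv2.resize(t[110:200,245:445,::-1],None,fx=3,fy=3,interpolation=cv2.INTER_CUBIC)]))
E
```

```text
27.7 [ 406.21110516 -415.81494765  197.56470932] [ 0.08849523  0.42562512 -0.35629613] 0.9978416347725555
head top [402.96832579 190.11764706] [402.01724138 190.26436782] scene [235.48013245 240.28145695] [236.23322684 239.8370607 ]
[[93 78 61 59 55 61 55 56 60 57 58 56 60 57 58 56]
 [88 75 63 59 61 58 61 60 66 58 60 54 58 55 54 60]
 [86 72 64 65 64 68 64 68 71 69 64 57 57 57 55 59]
 [84 66 61 63 69 68 66 68 71 73 73 66 68 63 59 64]
 [77 65 55 58 59 59 64 69 75 75 70 69 68 68 62 59]
 [72 60 55 51 54 54 61 72 76 68 63 60 56 58 59 59]
 [75 57 51 51 48 50 52 62 64 63 57 50 54 54 55 61]
 [68 59 53 55 56 51 54 63 60 59 54 50 54 53 47 61]
 [68 54 51 53 50 53 54 64 66 56 53 50 53 51 50 60]
 [66 60 58 52 52 53 53 67 62 54 53 52 49 53 53 63]
 [76 68 62 61 57 57 60 57 60 52 52 53 48 49 57 65]
 [84 80 75 73 73 70 71 69 68 63 60 58 57 56 60 68]]
```

View pics/crop9.png

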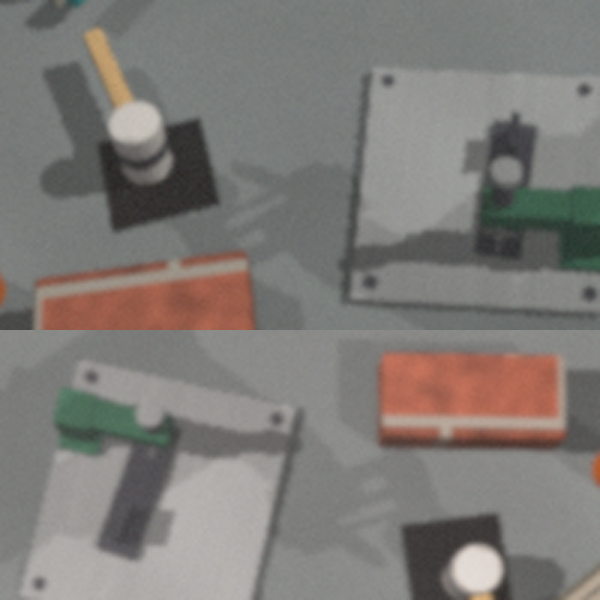

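The mallet stands upright on its pad (crop head (135,125)), within about 3 mm of where it was. The bracket is under the punch with its circle unmoved, and the punch is up. Handing in.

```bash
python3 -c "
from plant import r
print(r.hand_in())"
```

```text
the job is handed in; nothing more can be done
None
```

I handed the job in at about 28 s of the 64 s allowed; no verdict was reported.

**What I did:** I pinched the bracket by its lug and slid it about 66 mm, so the chalk circle came under the punch point, then let go. I pressed the punch down once with the white mallet in a slow, steady stroke. Then I stood the mallet back on its pad and moved the arm clear.

**Last checks:**
- **Bracket:** the circle was at about scene pixel (356, 277.8), against a computed punch axis of (356.25, 277.5), so within about 1–1.5 mm. It had not moved after the strike. The arm hides part of the circle, so this comes from the visible part of the cross.
- **Strike:** the force rose as the spring should, then climbed to 16 N above the hanging weight with almost no further travel. I took that as the point being on the bar. I did not see the mark itself.
- **Mallet:** it stands upright on the pad, within about 3 mm of its old position. The two cameras differ by 2–4 mm on absolute positions.
- **Other things:** the brick looks unmoved in the last pictures; I did not re-check the tin or coupling, but the arm never went near them.

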